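# Check the backs of the brake pads and pull the scratched one

### The arm

A 7-joint arm with a two-finger parallel gripper is mounted at the origin on the work surface. World frame = base frame: x ahead of the robot, y to its left, z up, the work surface at z = 0. Lengths are in mm, angles in rad, forces in N, time in s.
With the tool pointing down it reaches from about 400 to 875 mm from the base axis. Payload 4.4 kg.
Tool frame: the origin (TCP) lies at the very end of the fingers, on their centre line; the grasp point (between the pads) lies 19 mm behind it (ctrl.grasp_offset is the distance from the TCP to the grasp point, in mm); z points along the fingers, y is the line along which they close (so a half turn about z gives the same grasp; the last joint's range is limited). The gripper opens to 85 mm and grips with 20 to 120 N. Pads are 22 mm wide; open, the fingers measure 114 mm over their backs; the gripper's body (76 mm by 85 mm) begins 54 mm behind the grasp point. The pads swing forward as they close: fully open they stand 13 mm farther back than shut.
Start: joints at [-1.266, 0.628, 0.038, 1.517, -0.027, 0.996, -0.02], TCP at [235.512, 605.848, 231.313] pointing down, gripper open.
Joint ranges: [-3.06, 3.06], [-0.37, 2.12], [-1.25, 1.32], [0.18, 2.47], [-1.1, 4.24], [0.23, 1.98], [-2.94, 2.94]. Speed limits (rad/s): [2.57, 2.57, 3.14, 3.14, 3.14, 3.14, 3.14].

### API

Orientations are given as [roll, pitch, yaw] about the fixed x, y, z axes, in that order (R = Rz(yaw) Ry(pitch) Rx(roll)).
In Python, from cell import status, cams, ctrl gives the robot as it stands.
- The arm moves only by the tool move_arm, never from a script. Its argument "plan" is a list of rows, each a list of 3 entries, a list of its own where there are three numbers: the shift along the world's x, y, z in mm, then the turn, a rotation vector about the world's x, y, z in degrees, then the opening, from 0 (shut) to 1 (fully open). In form: [[[x, y, z], [wx, wy, wz], gripper], ...]. A call has 1 to 10 rows; each row shifts and turns the commanded pose from where the row before left it; what a row does not reach is not made up. A row lasts 1/8 s, in which the tool goes at most 62.5 mm and 10.7 degrees, less where a joint would pass 70% of its speed; a pose out of reach is approached as far as the arm can. A call with a gripper value outside its range is refused whole. The fingers move at their own pace and stop on an object; the grip force is fixed at half the most. Time passes only in rows, so rows that do not move let the fingers close. It gives the time, the measured TCP pose, the force, the opening and the grip force at its end, in the units of the state.
- status.read_state(): the state, without advancing time (a new reading comes with each control period).
- cams.get_image(name): name is "scene" or "side" or "wrist"; returns the picture (384x512x3 uint8, blue, green, red); there is no depth.
- cams.camera_params(name): a dict with "K" (3x3 intrinsics, pixels), "pose" (4x4, takes a point from camera to world coordinates); the wrist camera has in their place "tool_from_camera" (4x4, takes a point from camera to tool coordinates, whose origin is the TCP and whose axes are the flange's). Camera axes: x right, y down, z forward; pixel columns grow to the right and rows downward; lengths in mm; the calibration is good to about 2 mm. A picture is of the moment at which its call begins: read the wrist's pose just before it. camera_params takes no time and is no camera call.
- ctrl.finish_job(): hands the job in; it is judged then, once.
The state is a dict: "clock": time; "qpos": joint angles; "qd": joint speeds; "tau": joint torques, N m; "eef_pos": TCP position; "tool_rot": TCP orientation; "force": force on the tool from outside, world axes, zero at the start; "torque": the same for the moment, N m; "width": finger opening in mm; "gripper_force": force on a finger pad.
Only numpy, scipy, OpenCV 4.12 (cv2) and the standard library are available. Lean on these libraries where they do the work, as an engineer would, in place of code of your own. Each camera call takes 0.05 s, during which the arm holds its last target. There are 200 camera calls.

### The job

The backs of the three brake pads on the rubber mat have to be checked: turn every pad over so that its steel back lies up. One back has a cross scratched on it: put that pad flat in the empty sheet-metal tray with the cross up, and leave the other two on the mat, back up. Do not drop the pads from a height (letting one roll over from its edge is fine), and leave the other things on the bench where they are.

Things in the scene. Friction and masses are not known exactly. Their poses are not given: they have to be found in the camera images.
- pad_a_mid (a point): one of three brake pads, alike from above, 76 (its x) x 50 (y) x 18 mm (z), 0.26 kg; the point is its centre, half-way up; z points from steel back to lining (up at the start, down once turned over). Black steel backing plate 6 mm thick below, 62 x 50 mm with an ear 30 mm wide, 7 mm long at each end; dark lining 12 mm thick on it. Both 50 mm-apart sides are flat, upright, flush
- pad_b_mid (a point): brake pad as pad_a (shape, continued: the lining is 60 x 50 mm at its foot; its two ends have 10 mm 45-degree chamfers, leaving a flat top 40 x 50 mm with a slot across the middle)
- pad_c_mid (a point): brake pad as pad_a (behaviour: the centre of mass lies about on the face between plate and lining, so a pad stood on an ear and let go leaning 5 to 10 degrees to its lining side rolls over onto the lining, back up; let go leaning the other way it falls onto its back)
- cross (a point): the middle of the cross scratched bright (two strokes 50 mm long and 4.5 mm wide) into the black back of one of the three pads; it lies at the centre of that pad's back face, 9 mm from the pad's centre towards the back, axes as that pad's. Hidden under the pad at the start; the other two backs are plain
- mat: flat grey rubber mat fixed on the bench, 300 (its x) x 430 (its y) x 3 mm; origin at the centre of its underside, z up. The pads lie on it side by side, about 145 mm apart along its y, lining up, their long way roughly along its y
- tray: shallow open tray of bright sheet metal, fixed, empty, 200 (its x) x 160 (its y) x 25 mm outside, walls and floor 3 mm, rim bead to 27 mm; origin at the centre of its underside, z up. It stands left or right of the mat, the pin-gauge block on the other side
- gauge_set_mid (a point): black stepped block with two rows of steel gauge pins, 120 x 50 mm, 58 mm high; the point is its centre, 20 mm up. Leave alone
- indicator_mid (a point): dial indicator lying on its back, 58 mm across, 22 mm high, stem 80 mm long; centre of the dial case. Leave alone
- bolt_1_mid (a point): steel caliper guide bolt lying along its y at the mat's far edge, 70 mm long, 16 mm thick; its centre. Leave alone
- bolt_2_mid (a point): a guide bolt as bolt_1. Leave alone
- nut_mid (a point): flanged hexagon nut at the mat's near edge, 24 mm across, 12 mm high; its centre. Leave alone

How it is judged (in metres and radians):
At the end, for the whole second after the job is handed in: All three pads lie flat, steel back up (within 0.19 rad), at rest; the crossed pad on the tray's floor, its centre within 75 mm of the tray's centre along its length and 60 mm across; the other two directly on the mat, their centres within its outline (angle between each of pad_a_mid, pad_b_mid, pad_c_mid's own z axis and vertical above 2.95 rad and x of pad_a_mid in the frame of mat between -0.15 and 0.15 m and y of pad_a_mid in the frame of mat between -0.215 and 0.215 m and z of pad_a_mid in the frame of mat between 0.007 and 0.017 m and x of pad_c_mid in the frame of mat between -0.15 and 0.15 m and y of pad_c_mid in the frame of mat between -0.215 and 0.215 m and z of pad_c_mid in the frame of mat between 0.007 and 0.017 m and x of cross in the frame of tray between -0.075 and 0.075 m and y of cross in the frame of tray between -0.06 and 0.06 m and z of cross in the frame of tray between 0.015 and 0.027 m and linear speed of each of pad_a, pad_b, pad_c below 0.02 m/s); the robot touches nothing.
It fails at once if another thing on the bench is shifted by more than 30 mm (distance of any of gauge_set_mid, indicator_mid, bolt_1_mid, bolt_2_mid, nut_mid from where it was at the start of the episode above 0.03 m).
It fails at once if a pad is dropped or thrown: it goes faster than 1.3 m/s while no finger touches it ((linear speed of pad_a above 1.3 m/s and contact force between the fingers and pad_a below 0.05 N) or (linear speed of pad_b above 1.3 m/s and contact force between the fingers and pad_b below 0.05 N) or (linear speed of pad_c above 1.3 m/s and contact force between the fingers and pad_c below 0.05 N)).
It also fails if it takes over 72 s, if anything falls off the work surface, if the arm or the gripper's body presses on something with over 40 N, if the wrist force passes 120 N, or if a joint passes its speed limit or range.

## Working session

There is one attempt and no reset: what is moved stays moved. The work goes in short steps, Python scripts to look and compute and a tool call to move; the robot and the scene stay as the last step left them, time stands still between calls to the robot, and variables do not carry over. Pictures are saved under pics/ and viewed, at most 10 in all, crops included, and the job is handed in when it is done.

Besides the shell and the picture viewer there is one more tool, called in YAML: its name, and indented under it one key for each argument. move_arm: Moves the arm, as the interface text tells. Its arguments: {"type":"object","properties":{"plan":{"type":"array","items":{"type":"array"}}},"required":["plan"]}

```bash
ls; mkdir -p pics; python3 - <<'E'
from cell import status,cams,ctrl
import cv2,numpy as np
s=status.read_state();print(s)
a=cams.get_image("scene");b=cams.get_image("side")
cv2.imwrite("pics/scene0.png",a);cv2.imwrite("pics/side0.png",b)
for n in("scene","side","wrist"):
    p=cams.camera_params(n);print(n,{k:np.round(v,3).tolist() for k,v in p.items()})
E
```

```text
pics
{'clock': 0.0, 'qpos': array([-1.26577057,  0.62933415,  0.03840732,  1.51842978, -0.02694961,
        0.99623327, -0.01997994]), 'qd': array([ 0.00052474,  0.00046665,  0.00109059, -0.00092806,  0.00117668,
        0.00221842, -0.0005163 ]), 'tau': array([ 6.86517214e-04, -5.63396394e+01,  1.22635826e+00, -1.93447065e+01,
        1.10258340e-02,  1.04592644e-02, -6.89769436e-06]), 'eef_pos': array([235.28884634, 605.23782299, 230.37644419]), 'tool_rot': array([-3.13970580e+00,  4.70653223e-05,  2.77084105e+00]), 'force': array([-0.0558453 ,  0.99376278, -0.14972173]), 'torque': array([-0.00429358, -0.07371098, -0.01590468]), 'gripper_force': 0.0, 'width': 85.59365106884644}
scene {'K': [[387.963, 0.0, 260.228], [0.0, 387.963, 197.236], [0.0, 0.0, 1.0]], 'pose': [[-0.453, 0.461, -0.763, 1344.352], [0.892, 0.222, -0.395, 415.475], [-0.013, -0.859, -0.512, 618.043], [0.0, 0.0, 0.0, 1.0]]}
side {'K': [[353.189, 0.0, 258.953], [0.0, 353.189, 197.852], [0.0, 0.0, 1.0]], 'pose': [[0.8, -0.454, 0.393, 211.863], [-0.6, -0.582, 0.549, -472.592], [-0.02, -0.675, -0.738, 671.434], [0.0, 0.0, 0.0, 1.0]]}
wrist {'K': [[308.108, 0.0, 256.643], [0.0, 308.108, 194.943], [0.0, 0.0, 1.0]], 'tool_from_camera': [[-0.0, -0.953, -0.303, 78.475], [1.0, -0.0, 0.001, -0.058], [-0.001, -0.303, 0.953, -143.138], [0.0, 0.0, 0.0, 1.0]]}
```

View pics/scene0.png

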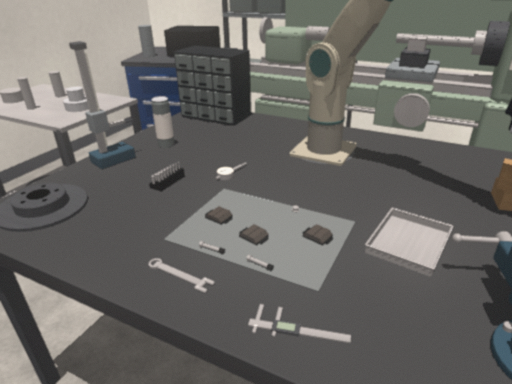

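View pics/side0.png

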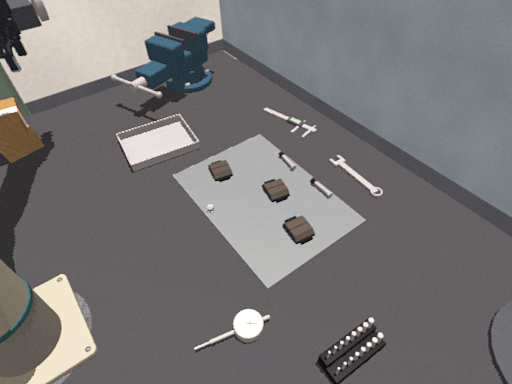

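Scene view: the pads are at (218,215), (254,233) and (318,233), and the tray is at (410,238). Side view: the pads are at (300,229), (276,189) and (220,170), and the tray is at (158,142). Next I'll triangulate these.

```bash
cat > h.py <<'E'
import numpy as np,cv2
from cell import status,cams,ctrl
from scipy.spatial.transform import Rotation as R
def cam(n,st=None):
    p=cams.camera_params(n)
    if n!="wrist": return p["K"],p["pose"]
    st=st or status.read_state();T=np.eye(4);T[:3,:3]=R.from_euler("xyz",st["tool_rot"]).as_matrix();T[:3,3]=st["eef_pos"]
    return p["K"],T@p["tool_from_camera"]
def ray(c,uv):
    K,P=c;d=P[:3,:3]@np.linalg.solve(K,[uv[0],uv[1],1.]);return P[:3,3],d/np.linalg.norm(d)
def plane(c,uv,z):
    o,d=ray(c,uv);return o+d*(z-o[2])/d[2]
def tri(rs):
    A=0;b=0
    for o,d in rs:
        M=np.eye(3)-np.outer(d,d);A=A+M;b=b+M@o
    x=np.linalg.solve(A,b);return x,[round(float(np.linalg.norm(np.cross(x-o,d))),1) for o,d in rs]
def blobs(img,lo,hi,amin,amax,poly=None):
    g=cv2.cvtColor(img,cv2.COLOR_BGR2GRAY);m=cv2.inRange(g,lo,hi)
    if poly is not None:
        k=np.zeros_like(m);cv2.fillConvexPoly(k,np.int32(poly),255);m&=k
    n,l,s,c=cv2.connectedComponentsWithStats(m)
    return [(c[i],s[i,4],(l==i).astype(np.uint8)) for i in range(1,n) if amin<s[i,4]<amax]
E
python3 - <<'E'
from h import *
mats={"scene":[(222,194),(353,227),(320,273),(170,232)],"side":[(260,137),(360,215),(275,272),(175,180)]}
pts={}
for n in mats:
    im=cv2.imread(f"pics/{n}0.png")
    b=blobs(im,0,75,80,900,mats[n]);pts[n]=sorted([x[0] for x in b],key=lambda c:c[0],reverse=n=="side")
    print(n,[(np.round(x[0]),x[1]) for x in b])
S,D=cam("scene"),cam("side")
for a,b in zip(pts["scene"],pts["side"]): print(tri([ray(S,a),ray(D,b)]))
for n,c in(("scene",S),("side",D)):
    print(n,"mat",[np.round(plane(c,p,3)[:2]) for p in mats[n]])
for nm,a,b in [("bolt1",(212,247),(321,188)),("bolt2",(260,262),(288,161)),("nut",(295,209),(210,208)),("ind",(225,173),(248,325)),("traytop far",(371,240),(0,0))]:
    if b[0]: print(nm,tri([ray(S,a),ray(D,b)]))
print("tray side rim",[np.round(plane(D,p,27)) for p in [(117,137),(186,118),(198,144),(134,164)]])
print("tray scene rim",[np.round(plane(S,p,27)) for p in [(395,210),(453,234),(431,268),(367,237)]])
E
```

```text
scene [(array([218., 219.]), np.int32(98)), (array([253., 238.]), np.int32(114)), (array([316., 238.]), np.int32(137))]
side [(array([220., 176.]), np.int32(87)), (array([275., 196.]), np.int32(110)), (array([297., 236.]), np.int32(149))]
(array([ 572.30960908, -121.36672878,   -7.13792488]), [0.6, 0.6])
(array([611.10320589,  12.69791176,  -7.42158269]), [0.3, 0.3])
(array([537.3043253 , 163.27778018,  -6.49069035]), [0.4, 0.4])
scene mat [array([ 462., -176.]), array([459., 241.]), array([674., 222.]), array([ 697., -196.])]
side mat [array([722., 224.]), array([ 729., -172.]), array([ 466., -169.]), array([428., 217.])]
bolt1 (array([711.2044972 , -51.61777958,  10.9428373 ]), [0.5, 0.5])
bolt2 (array([710.89756274,  82.52680924,  11.16737475]), [1.9, 1.9])
nut (array([449.36460845,  67.53474556,   7.96152253]), [1.3, 1.3])
ind (array([ 350.02468781, -232.30119594,   12.82706544]), [0.5, 0.5])
tray side rim [array([369., 463.,  27.]), array([579., 420.,  27.]), array([543., 284.,  27.]), array([361., 318.,  27.])]
tray scene rim [array([362., 331.,  27.]), array([414., 484.,  27.]), array([575., 449.,  27.]), array([521., 292.,  27.])]
```

move_arm:
  plan:
    - [[27, -55, 5], [0, 0, 2.1], 1]
    - [[27, -55, 5], [0, 0, 2.1], 1]
    - [[27, -55, 5], [0, 0, 2.1], 1]
    - [[27, -55, 5], [0, 0, 2.1], 1]
    - [[27, -55, 5], [0, 0, 2.1], 1]
    - [[27, -55, 5], [0, 0, 2.1], 1]
    - [[27, -55, 5], [0, 0, 2.1], 1]
    - [[27, -55, 5], [0, 0, 2.1], 1]
    - [[27, -55, 5], [0, 0, 2.1], 1]
    - [[27, -55, 5], [0, 0, 2.1], 1]

```text
clock: 1.35
eef_pos: [506.0, 54.1, 281.4]
tool_rot: [3.141, -0.0, 3.139]
force: [1.0, -0.1, 0.8]
width: 85.3
gripper_force: 0.0
```

```bash
python3 - <<'E'
from h import *
s=status.read_state();print(s["clock"],s["eef_pos"],s["tool_rot"],s["qpos"],s["qd"])
im=cams.get_image("wrist");cv2.imwrite("pics/w1.png",im);np.save("w1.npy",cam("wrist",s)[1])
E
```

```text
1.35 [505.98116644  54.0555315  281.3864932 ] [ 3.14135991e+00 -1.47518153e-04  3.13865305e+00] [-0.19068376  0.367107    0.04039583  1.84010135 -0.01833221  0.93484753
  1.42577047] [ 0.90503621  0.1722489   0.0638466  -0.41023674 -0.03825833  0.23152425
  1.27055292]
```

View pics/w1.png

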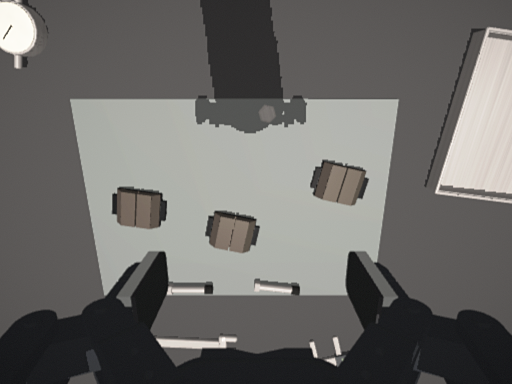

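The wrist view shows three pads at about (139,208), (232,231) and (339,183), with dark ears at left and right, plus the tray at right.

```bash
cat >> h.py <<'E'
def lin(img,amin,amax):
    f=img.astype(int);m=((f[...,2]-f[...,0])>8).astype(np.uint8)*255
    m=cv2.morphologyEx(m,cv2.MORPH_CLOSE,np.ones((5,5)))
    n,l,s,c=cv2.connectedComponentsWithStats(m)
    return [(c[i],s[i,4],cv2.minAreaRect(np.argwhere(l==i)[:,::-1].astype(np.float32))) for i in range(1,n) if amin<s[i,4]<amax]
E
python3 - <<'E'
from h import *
W=(cams.camera_params("wrist")["K"],np.load("w1.npy"));S,D=cam("scene"),cam("side")
win={"w":(100,140,400,260),"scene":(195,200,340,250),"side":(200,150,325,250)}
P={}
for n,f in(("w","w1"),("scene","scene0"),("side","side0")):
    x=win[n];im=cv2.imread(f"pics/{f}.png");k=np.full_like(im,128);k[x[1]:x[3],x[0]:x[2]]=im[x[1]:x[3],x[0]:x[2]]
    P[n]=sorted(lin(k,60,5000),key=lambda b:b[0][0],reverse=n=="side")
    print(n,[(np.round(b[0],1),b[1]) for b in P[n]])
for i in range(3):
    a,b,c=P["w"][i],P["scene"][i],P["side"][i]
    print(tri([ray(W,a[0]),ray(S,b[0]),ray(D,c[0])]),"W,z19:",plane(W,a[0],19).round(1))
    q=np.array([plane(W,p,19)[:2] for p in cv2.boxPoints(a[2])]);e=np.roll(q,-1,0)-q
    print([(np.linalg.norm(v).round(),np.degrees(np.arctan2(v[1],v[0])).round(1)) for v in e[:2]])
E
```

```text
w [(array([137.8, 209.2]), np.int32(1496)), (array([231.4, 233.3]), np.int32(1385)), (array([339.3, 184. ]), np.int32(1580))]
scene [(array([208.3, 245.6]), np.int32(64)), (array([219.5, 213.6]), np.int32(225)), (array([255. , 232.6]), np.int32(264)), (array([319.2, 232.5]), np.int32(265))]
side [(array([299.1, 228. ]), np.int32(481)), (array([276.2, 188.7]), np.int32(356)), (array([220.1, 169.1]), np.int32(302))]
(array([ 613.32778465, -116.46957303,  -48.23768712]), [25.7, 24.9, 29.7]) W,z19: [ 577.  -112.2   19. ]
[(np.float64(56.0), np.float64(167.2)), (np.float64(60.0), np.float64(84.3))]
(array([611.94006874, -20.44682889,  51.98817452]), [42.3, 57.6, 19.6]) W,z19: [614.3  17.9  19. ]
[(np.float64(55.0), np.float64(166.4)), (np.float64(59.0), np.float64(77.0))]
(array([559.40748995, 105.85603234,  37.77854015]), [60.3, 103.3, 45.5]) W,z19: [541.3 167.3  19. ]
[(np.float64(52.0), np.float64(170.6)), (np.float64(61.0), np.float64(76.8))]
```

move_arm:
  plan:
    - [[0, 10, 0], [0, 0, -10], 1]
    - [[0, 10, 0], [0, 0, -10], 1]
    - [[0, 10, 0], [0, 0, -10], 1]
    - [[0, 10, 0], [0, 0, -10], 1]
    - [[0, 10, 0], [0, 0, -10], 1]
    - [[0, 10, 0], [0, 0, -10], 1]
    - [[0, 10, 0], [0, 0, -10], 1]
    - [[0, 10, 0], [0, 0, -10], 1]
    - [[0, 10, 0], [0, 0, -10], 1]

```text
clock: 2.52
eef_pos: [505.0, 146.4, 281.0]
tool_rot: [-3.141, 0.0, 1.561]
force: [-0.2, 0.0, -0.2]
width: 85.5
gripper_force: 0.0
```

```bash
cat > m.py <<'E'
from h import *
import sys
s=status.read_state();im=cams.get_image("wrist");cv2.imwrite("pics/w2.png",im);np.save("w2.npy",cam("wrist",s)[1]);print(s["qpos"].round(2),abs(s["qd"]).max())
K=cams.camera_params("wrist")["K"];S,D=cam("scene"),cam("side")
g={"scene":[(219.5,213.6),(255,232.6),(319.2,232.5)],"side":[(299.1,228),(276.2,188.7),(220.1,169.1)]}
W1=(K,np.load("w1.npy"));w1=[(137.8,209.2),(231.4,233.3),(339.3,184.)]
W=(K,np.load("w2.npy"));B=[(b,plane(W,b[0],19)) for b in lin(im,500,6000)]
for i in range(3):
    ref=plane(W1,w1[i],19);b=min(B,key=lambda t:np.linalg.norm(t[1]-ref))
    print(i,"w2",b[0][0].round(),b[0][1],b[1].round(1),"w1",ref.round(1))
    print("  tri4",tri([ray(W1,w1[i]),ray(W,b[0][0]),ray(S,g["scene"][i]),ray(D,g["side"][i])]),"tri w",tri([ray(W1,w1[i]),ray(W,b[0][0])]))
    q=np.array([plane(W,p,19)[:2] for p in cv2.boxPoints(b[0][2])]);e=np.roll(q,-1,0)-q
    print("  ",[(np.linalg.norm(v).round(),np.degrees(np.arctan2(v[1],v[0])).round(1)) for v in e])
E
python3 m.py
```

```text
[-0.63  0.42  0.42  1.8  -0.2   0.96 -0.13] 1.3350323786741196
0 w2 [305. 317.] 1056 [ 578.5 -107.9   19. ] w1 [ 577.  -112.2   19. ]
  tri4 (array([ 578.74989208, -114.15443638,   13.5661371 ]), [0.3, 1.6, 2.8, 2.6]) tri w (array([ 580.47087996, -116.19113051,    9.06814875]), [0.2, 0.2])
   [(np.float64(61.0), np.float64(85.5)), (np.float64(53.0), np.float64(-8.6)), (np.float64(62.0), np.float64(-92.6)), (np.float64(56.0), np.float64(171.1))]
1 w2 [334. 242.] 1343 [615.5  22.3  19. ] w1 [614.3  17.9  19. ]
  tri4 (array([616.26174449,  18.4200323 ,  13.91257962]), [1.0, 1.5, 3.4, 3.0]) tri w (array([618.54487419,  17.18281877,   9.06641169]), [0.4, 0.4])
   [(np.float64(62.0), np.float64(78.7)), (np.float64(54.0), np.float64(-16.6)), (np.float64(63.0), np.float64(-99.2)), (np.float64(56.0), np.float64(162.7))]
2 w2 [286. 139.] 1782 [542.9 171.7  19. ] w1 [541.3 167.4  19. ]
  tri4 (array([542.43700587, 170.20548473,  14.12363629]), [1.5, 1.3, 3.2, 2.1]) tri w (array([544.024865  , 170.32844883,   8.56556917]), [0.2, 0.2])
   [(np.float64(59.0), np.float64(77.3)), (np.float64(51.0), np.float64(-12.7)), (np.float64(60.0), np.float64(-100.5)), (np.float64(53.0), np.float64(166.8))]
```

View pics/w2.png

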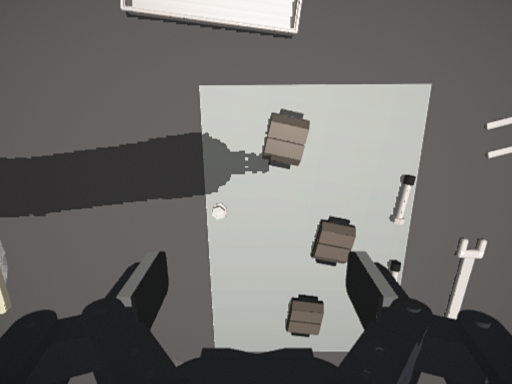

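move_arm:
  plan:
    - [[6, 2, -35], [0, 0, -10.6], 1]
    - [[6, 2, -35], [-9.8, 2, 0], 1]
    - [[6, 2, -35], [-9.8, 2, 0], 1]
    - [[6, 2, -35], [-9.8, 2, 0], 1]
    - [[6, 2, -35], [-9.8, 2, 0], 1]
    - [[6, 2, -35], [0, 0, 0], 1]
    - [[0, 0, 0], [0, 0, 0], 1]

```text
clock: 3.45
eef_pos: [539.7, 157.3, 68.2]
tool_rot: [-3.124, 0.703, 1.392]
force: [0.4, 0.8, 1.3]
width: 85.3
gripper_force: 0.0
```

```bash
cat > look.py <<'E'
from h import *
import sys
for i in range(2): s=status.read_state();im=cams.get_image("wrist")
cv2.imwrite(f"pics/{sys.argv[1]}.png",im);W=cam("wrist",s)
Rm=R.from_euler("xyz",s["tool_rot"]).as_matrix();print(s["clock"],s["eef_pos"].round(1),"q",s["qpos"].round(2),"qd",abs(s["qd"]).max().round(2));print(Rm.round(3))
for b in lin(im,400,20000):
    q=np.array([plane(W,p,19)[:2] for p in cv2.boxPoints(b[2])]);e=np.roll(q,-1,0)-q
    print(b[0].round(),b[1],plane(W,b[0],19).round(1),[(np.linalg.norm(v).round(),np.degrees(np.arctan2(v[1],v[0])).round(1)) for v in e])
E
python3 look.py w3
```

```text
3.5 [540.9 156.8  71. ] q [-0.92  1.08  0.6   1.52  0.    1.11 -0.67] qd 0.07
[[ 0.139  0.982 -0.13 ]
 [ 0.751 -0.19  -0.632]
 [-0.645 -0.01  -0.764]]
[258. 144.] 7072 [545.1 182.5  19. ] [(np.float64(63.0), np.float64(70.3)), (np.float64(46.0), np.float64(-12.9)), (np.float64(64.0), np.float64(-94.3)), (np.float64(63.0), np.float64(166.5))]
[493. 212.] 564 [701.2  78.   19. ] [(np.float64(39.0), np.float64(73.8)), (np.float64(30.0), np.float64(-53.8)), (np.float64(46.0), np.float64(-101.0)), (np.float64(38.0), np.float64(121.5))]
[177. 231.] 401 [458.3  88.3  19. ] [(np.float64(19.0), np.float64(-9.9)), (np.float64(39.0), np.float64(-111.4)), (np.float64(22.0), np.float64(170.2)), (np.float64(40.0), np.float64(65.0))]
[368. 243.] 1768 [617.4  36.4  19. ] [(np.float64(77.0), np.float64(90.1)), (np.float64(57.0), np.float64(-12.5)), (np.float64(82.0), np.float64(-79.8)), (np.float64(71.0), np.float64(167.3))]
[325. 286.] 825 [579.1 -95.7  19. ] [(np.float64(47.0), np.float64(-9.3)), (np.float64(92.0), np.float64(-87.2)), (np.float64(57.0), np.float64(171.2)), (np.float64(91.0), np.float64(86.6))]
[192. 309.] 657 [ 360.3 -198.9   19. ] [(np.float64(154.0), np.float64(64.0)), (np.float64(89.0), np.float64(-8.7)), (np.float64(148.0), np.float64(-107.0)), (np.float64(113.0), np.float64(172.0))]
[299. 346.] 1639 [ 498.6 -720.    19. ] [(np.float64(497.0), np.float64(72.3)), (np.float64(418.0), np.float64(-48.8)), (np.float64(1229.0), np.float64(-86.9)), (np.float64(1177.0), np.float64(114.7))]
[184. 353.] 426 [  56.4 -911.9   19. ] [(np.float64(838.0), np.float64(65.3)), (np.float64(102.0), np.float64(-59.4)), (np.float64(1011.0), np.float64(-110.4)), (np.float64(278.0), np.float64(100.4))]
```

View pics/w3.png

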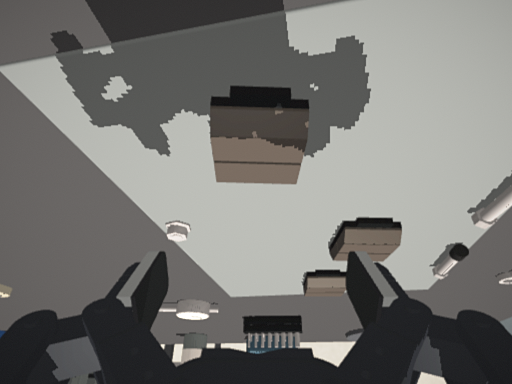

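The pad is directly ahead and square to the fingers: its slot runs from (213,161) to (302,164), with its centre at about (258,162). Nothing is in the fingers' way.

```bash
python3 - <<'E'
from h import *
W=cam("wrist")
for p in [(258,162),(213,161),(302,164)]: print(plane(W,p,20).round(1))
E
```

```text
[543.1 166.2  20. ]
[517.5 171.9  20. ]
[568.2 159.6  20. ]
```

move_arm:
  plan:
    - [[0, 0, -25], [0, 0, -2], 1]
    - [[0, 0, -25], [0, 0, 0], 1]
    - [[0, 1, -12], [0, 0, 0], 1]
    - [[0, 0, 0], [0, 0, 0], 0.9]
    - [[0, 0, 0], [0, 0, 0], 0.3]
    - [[0, 0, 0], [0, 0, 0], 0.3]
    - [[0, 0, 0], [0, 0, 0], 0.3]
    - [[0, 0, 0], [0, 0, 0], 0.3]

```text
clock: 4.55
eef_pos: [542.1, 159.5, 10.5]
tool_rot: [-3.133, 0.697, 1.35]
force: [-0.1, 3.5, 5.7]
width: 48.2
gripper_force: 62.8
```

move_arm:
  plan:
    - [[0, 0, 30], [0, 0, 0], 0.3]
    - [[0, 5, 30], [9.55, -2.2, 0], 0.3]
    - [[1, 5, 25], [9.55, -2.2, 0], 0.3]
    - [[1, 5, 15], [9.55, -2.2, 0], 0.3]
    - [[1, 5, 0], [9.55, -2.2, 0], 0.3]
    - [[1, 5, 0], [9.55, -2.2, 0], 0.3]
    - [[1, 5, 0], [9.55, -2.2, 0], 0.3]
    - [[1, 0, 0], [9.55, -2.2, 0], 0.3]
    - [[0, 0, 0], [9.55, -2.2, 0], 0.3]
    - [[0, 0, 0], [9.55, -2.2, 0], 0.3]

```text
clock: 5.8
eef_pos: [546.0, 188.5, 105.1]
tool_rot: [-3.135, -0.776, 1.354]
force: [-0.3, 0.5, -5.8]
width: 48.2
gripper_force: 62.6
```

move_arm:
  plan:
    - [[0, 0, 0], [9.55, -2.2, 0], 0.3]
    - [[0, 0, 0], [0, 0, 0], 0.3]

```text
clock: 6.05
eef_pos: [544.7, 184.4, 98.3]
tool_rot: [-3.111, -0.94, 1.325]
force: [0.7, -0.9, -2.4]
width: 48.4
gripper_force: 62.7
```

```bash
python3 look.py w4 | head -4; python3 - <<'E'
from h import *
a=cams.get_image("side")[90:290,130:380];b=cams.get_image("scene")[110:310,200:450]
cv2.imwrite("pics/c4.png",cv2.resize(np.hstack([a,b]),None,fx=1.6,fy=1.6))
E
```

```text
6.1 [545.  187.5 101.8] q [ 0.66  1.08 -0.85  2.08 -1.    0.26  0.94] qd 0.11
[[ 0.136  0.977  0.165]
 [ 0.573 -0.214  0.791]
 [ 0.808 -0.013 -0.589]]
```

View pics/c4.png

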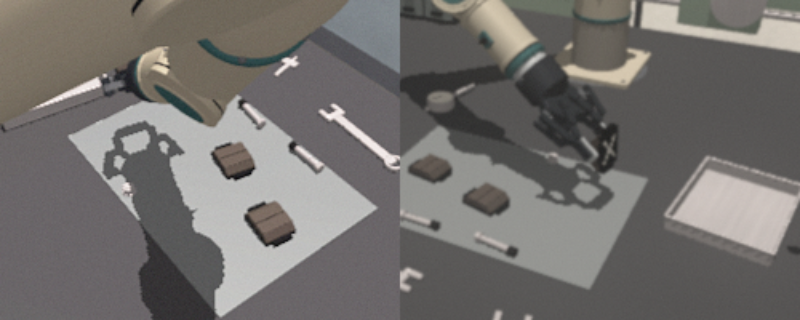

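The scene crop shows a bright cross at (607,152) on the back of the held pad, so this is the pad for the tray. Its lean is only about 4 degrees so far. I'll lower it and ask for a little more tilt.

move_arm:
  plan:
    - [[0, 0, -20], [2.5, -0.6, 0], 0.3]
    - [[0, 0, -20], [2.5, -0.6, 0], 0.3]
    - [[0, 0, -15], [0, 0, 0], 0.3]
    - [[0, 0, 0], [0, 0, 0], 0.3]

```text
clock: 6.75
eef_pos: [545.6, 191.1, 50.1]
tool_rot: [-3.14, -1.029, 1.363]
force: [-0.3, -0.0, -2.0]
width: 48.3
gripper_force: 62.8
```

```bash
cat > st.py <<'E'
from h import *
s=status.read_state();print(s["clock"],s["eef_pos"].round(1),"q",s["qpos"].round(2),"f",s["force"].round(1),"w",s["width"].round(1));M=R.from_euler("xyz",s["tool_rot"]).as_matrix();print(M.round(3),"tilt",np.degrees(np.arccos(-M[2,2])).round(1))
E
python3 st.py
```

```text
Traceback (most recent call last):
  File "st.py", line 2, in <module>
    s=status.read_state();print(s["clock"],s["eef_pos"].round(1),"q",s["qpos"].round(2),"f",s["force"].round(1),"w",s["width"].round(1));M=R.from_euler("xyz",s["tool_rot"]).as_matrix();print(M.round(3),"tilt",np.degrees(np.arccos(-M[2,2])).round(1))
                                                                                                                    ^^^^^^^^^^^^^^^^
AttributeError: 'float' object has no attribute 'round'
```

move_arm:
  plan:
    - [[0, 0, -10], [0, 0, 0], 0.3]
    - [[0, 0, -7], [0, 0, 0], 0.3]
    - [[0, 0, 0], [0, 0, 0], 0.3]
    - [[0, 0, 0], [0, 0, 0], 0.3]

```text
clock: 7.25
eef_pos: [545.3, 189.9, 32.7]
tool_rot: [-3.134, -1.033, 1.355]
force: [0.4, 0.1, -1.9]
width: 48.6
gripper_force: 62.8
```

```bash
sed -i 's/s\["width"\].round(1)/round(s["width"],1)/' st.py; python3 st.py
```

```text
7.25 [545.3 189.9  32.7] q [ 0.71  1.3  -0.85  2.04 -1.1   0.23  1.22] f [ 0.4  0.1 -1.9] w 48.6
[[ 0.11   0.978  0.177]
 [ 0.501 -0.208  0.84 ]
 [ 0.859 -0.004 -0.512]] tilt 59.2
```

move_arm:
  plan:
    - [[0, 0, -2], [0, 0, 0], 0.3]
    - [[0, 0, -1], [0, 0, 0], 0.3]
    - [[0, 0, 0], [0, 0, 0], 0.3]

```text
clock: 7.62
eef_pos: [545.4, 189.9, 30.4]
tool_rot: [-3.135, -1.034, 1.355]
force: [-0.8, -4.6, 4.0]
width: 48.4
gripper_force: 63.4
```

Contact, with the force rising. I'll release and lift the fingers clear.

move_arm:
  plan:
    - [[0, 0, 0], [0, 0, 0], 0.7]
    - [[0, 0, 10], [0, 0, 0], 1]
    - [[0, 0, 40], [0, 0, 0], 1]
    - [[0, -10, 50], [0, 0, 0], 1]
    - [[0, -10, 50], [-10, 2.2, 0], 1]
    - [[0, -10, 40], [-10, 2.2, 0], 1]
    - [[0, 0, 0], [-10, 2.2, 0], 1]
    - [[0, 0, 0], [-10, 2.2, 0], 1]
    - [[0, 0, 0], [-10, 2.2, 0], 1]
    - [[0, 0, 0], [-9, 2, 0], 1]

```text
clock: 8.88
eef_pos: [544.6, 164.1, 203.6]
tool_rot: [-3.126, -0.028, 1.357]
force: [0.2, 0.4, -1.4]
width: 85.2
gripper_force: 0.0
```

move_arm:
  plan:
    - [[0, 0, 0], [0, 0, 0], 1]
    - [[0, 0, 0], [0, 0, 0], 1]

```text
clock: 9.12
eef_pos: [544.0, 163.1, 201.6]
tool_rot: [-3.123, -0.033, 1.357]
force: [0.2, 0.2, -0.3]
width: 85.5
gripper_force: 0.0
```

```bash
python3 st.py; python3 look.py w5 |tail -n +5
```

```text
9.125 [544.  163.1 201.6] q [-0.42  0.55  0.16  1.79 -0.17  0.82 -0.38] f [ 0.2  0.2 -0.3] w 85.5
[[ 0.212  0.977 -0.011]
 [ 0.977 -0.212  0.036]
 [ 0.033 -0.019 -0.999]] tilt 2.2
[124.  27.] 11693 [446.9 334.6  19. ] [(np.float64(58.0), np.float64(65.5)), (np.float64(212.0), np.float64(-12.7)), (np.float64(56.0), np.float64(-103.3)), (np.float64(224.0), np.float64(167.5))]
[255. 184.] 432 [536.9 155.6  19. ] [(np.float64(36.0), np.float64(-12.2)), (np.float64(41.0), np.float64(-101.6)), (np.float64(37.0), np.float64(167.9)), (np.float64(41.0), np.float64(76.7))]
[418. 218.] 468 [707.   78.8  19. ] [(np.float64(13.0), np.float64(-12.1)), (np.float64(59.0), np.float64(-94.1)), (np.float64(14.0), np.float64(168.1)), (np.float64(59.0), np.float64(85.3))]
[335. 277.] 1070 [605.2  25.2  19. ] [(np.float64(60.0), np.float64(80.9)), (np.float64(31.0), np.float64(-11.9)), (np.float64(60.0), np.float64(-97.8)), (np.float64(33.0), np.float64(168.3))]
```

View pics/w5.png

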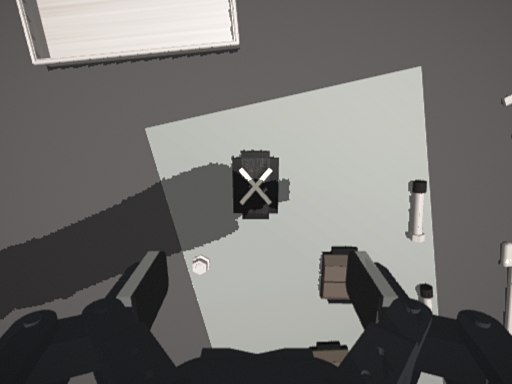

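The crossed pad lies back up at (255,184), square to the tool. The tray's near rim runs from (36,64) to (238,43).

```bash
python3 - <<'E'
from h import *
W=cam("wrist");print("pad",plane(W,(255,184.5),21).round(1))
a,b=[plane(W,p,27)[:2] for p in[(36,64),(238,43)]];d=b-a;print(a,b,np.linalg.norm(d),np.degrees(np.arctan2(d[1],d[0])))
n=np.array([-d[1],d[0]])/np.linalg.norm(d);print("tray c",(a+b)/2+80*n)
E
```

```text
pad [537.2 155.2  21. ]
[355.09253902 319.96818194] [551.99372636 294.84311065] 198.4977248763155 -7.271783679282569
tray c [463.66922207 386.7621981 ]
```

move_arm:
  plan:
    - [[-3, -4, -45], [-2.1, -0.6, 0], 1]
    - [[-4, -4, -45], [0, 0, 0], 1]
    - [[0, 0, -45], [0, 0, 0], 1]
    - [[0, 0, -40], [0, 0, 0], 1]
    - [[0, 0, -22], [0, 0, 0], 1]
    - [[0, 0, 0], [0, 0, 0], 0.9]
    - [[0, 0, 0], [0, 0, 0], 0.3]
    - [[0, 0, 0], [0, 0, 0], 0.3]
    - [[0, 0, 0], [0, 0, 0], 0.3]
    - [[0, 0, 0], [0, 0, 0], 0.3]

```text
clock: 10.48
eef_pos: [539.0, 154.5, 6.4]
tool_rot: [3.139, 0.001, 1.355]
force: [-1.5, -2.1, 7.0]
width: 48.3
gripper_force: 63.5
```

move_arm:
  plan:
    - [[0, 0, 40], [0, 0, 0], 0.3]
    - [[0, 10, 40], [0, 0, 0], 0.3]
    - [[-15, 47, 0], [0, 0, 0], 0.3]
    - [[-15, 47, 0], [0, 0, 0], 0.3]
    - [[-15, 47, 0], [0, 0, 0], 0.3]
    - [[-15, 47, 0], [0, 0, 0], 0.3]
    - [[-15, 34, 0], [0, 0, 0], 0.3]
    - [[0, 0, -30], [0, 0, 0], 0.3]
    - [[0, 0, -30], [0, 0, 0], 0.3]
    - [[0, 0, 0], [0, 0, 0], 0.3]

```text
clock: 11.72
eef_pos: [461.3, 385.8, 23.1]
tool_rot: [-3.139, 0.005, 1.356]
force: [-1.0, 0.3, -2.2]
width: 48.1
gripper_force: 63.4
```

move_arm:
  plan:
    - [[0, 0, -10], [0, 0, 0], 0.3]
    - [[0, 0, -7], [0, 0, 0], 0.3]
    - [[0, 0, 0], [0, 0, 0], 0.3]
    - [[0, 0, 0], [0, 0, 0], 0.3]

```text
clock: 12.22
eef_pos: [463.4, 387.1, 8.1]
tool_rot: [3.141, 0.001, 1.356]
force: [-0.5, 0.8, -2.1]
width: 48.2
gripper_force: 63.5
```

move_arm:
  plan:
    - [[0, 0, -2], [0, 0, 0], 0.3]
    - [[0, 0, 0], [0, 0, 0], 0.3]
    - [[0, 0, 0], [0, 0, 0], 0.7]
    - [[0, 0, 0], [0, 0, 0], 0.9]
    - [[0, 0, 0], [0, 0, 0], 0.9]
    - [[0, 0, 30], [0, 0, 0], 0.9]
    - [[0, 0, 50], [0, 0, 0], 1]
    - [[5, -50, 35], [0, 0, 0], 1]
    - [[15, -55, 0], [0, 0, 0], 1]
    - [[15, -55, 0], [0, 0, 0], 1]

```text
clock: 13.48
eef_pos: [498.7, 225.8, 121.5]
tool_rot: [3.14, 0.0, 1.357]
force: [0.8, -0.2, 0.9]
width: 85.3
gripper_force: 0.0
```

move_arm:
  plan:
    - [[19, -36, -8], [0, 0, 1], 1]
    - [[19, -36, -8], [-9.8, 2, 0], 1]
    - [[19, -36, -8], [-9.8, 2, 0], 1]
    - [[19, -36, -8], [-9.8, 2, 0], 1]
    - [[19, -36, -8], [-9.8, 2, 0], 1]
    - [[19, -36, -8], [0, 0, 0], 1]
    - [[0, 0, 0], [0, 0, 0], 1]
    - [[0, 0, 0], [0, 0, 0], 1]

```text
clock: 14.48
eef_pos: [611.9, 11.2, 72.4]
tool_rot: [-3.138, 0.699, 1.374]
force: [0.1, -0.6, -0.4]
width: 85.2
gripper_force: 0.0
```

```bash
python3 st.py; python3 look.py w6 |tail -n +5|head -3
```

```text
14.475 [611.9  11.2  72.4] q [-0.67  1.06  0.54  1.52  0.16  1.   -0.6 ] f [ 0.1 -0.6 -0.4] w 85.2
[[ 0.149  0.98  -0.129]
 [ 0.751 -0.197 -0.63 ]
 [-0.643 -0.002 -0.766]] tilt 40.0
[460.  50.] 2689 [705.3  74.1  19. ] [(np.float64(42.0), np.float64(80.4)), (np.float64(15.0), np.float64(-30.9)), (np.float64(47.0), np.float64(-93.3)), (np.float64(21.0), np.float64(143.2))]
[263. 150.] 6466 [618.   30.5  19. ] [(np.float64(64.0), np.float64(71.8)), (np.float64(46.0), np.float64(-12.4)), (np.float64(65.0), np.float64(-93.5)), (np.float64(62.0), np.float64(167.2))]
[404. 207.] 627 [708.1 -51.8  19. ] [(np.float64(60.0), np.float64(90.5)), (np.float64(17.0), np.float64(-35.9)), (np.float64(65.0), np.float64(-86.4)), (np.float64(22.0), np.float64(139.5))]
```

View pics/w6.png

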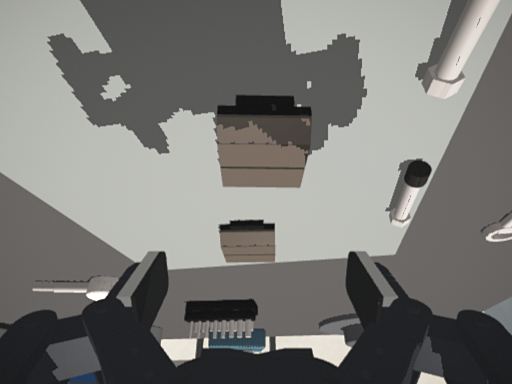

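The second pad is also square to the tool, with its slot centre at about (263,167). The bolts lie clear of the fingers.

move_arm:
  plan:
    - [[2, -5, -25], [0, 0, 0], 1]
    - [[0, 0, -25], [0, 0, 0], 1]
    - [[0, 0, -12], [0, 0, 0], 1]
    - [[0, 0, 0], [0, 0, 0], 0.9]
    - [[0, 0, 0], [0, 0, 0], 0.3]
    - [[0, 0, 0], [0, 0, 0], 0.3]
    - [[0, 0, 0], [0, 0, 0], 0.3]
    - [[0, 0, 0], [0, 0, 0], 0.3]

```text
clock: 15.58
eef_pos: [614.9, 6.4, 11.8]
tool_rot: [-3.141, 0.699, 1.374]
force: [0.0, 2.7, 6.0]
width: 48.3
gripper_force: 62.7
```

move_arm:
  plan:
    - [[0, 0, 30], [0, 0, 0], 0.3]
    - [[-5, 15, 27], [9.6, -1.9, 0], 0.3]
    - [[-8, 21, 0], [9.6, -1.9, 0], 0.3]
    - [[-8, 21, 0], [9.6, -1.9, 0], 0.3]
    - [[-8, 21, 0], [9.6, -1.9, 0], 0.3]
    - [[-8, 21, 0], [9.6, -1.9, 0], 0.3]
    - [[-8, 21, 0], [9.6, -1.9, 0], 0.3]
    - [[-8, 21, 0], [9.6, -1.9, 0], 0.3]
    - [[-8, 21, 0], [9.6, -1.9, 0], 0.3]
    - [[-8, 21, 0], [9.6, -1.9, 0], 0.3]

```text
clock: 16.82
eef_pos: [546.7, 177.3, 64.5]
tool_rot: [-3.128, -0.754, 1.37]
force: [-1.0, 1.2, -3.2]
width: 48.4
gripper_force: 62.8
```

move_arm:
  plan:
    - [[0, 0, -8], [5, -1, 0], 0.3]
    - [[0, 0, -8], [5, -1, 0], 0.3]
    - [[0, 0, -5], [3, -0.6, 0], 0.3]
    - [[0, 0, 0], [0, 0, 0], 0.3]

```text
clock: 17.32
eef_pos: [546.7, 177.6, 41.6]
tool_rot: [-3.124, -0.981, 1.367]
force: [0.4, -0.9, -2.1]
width: 48.3
gripper_force: 62.9
```

```bash
python3 st.py
```

```text
17.325 [546.7 177.6  41.6] q [ 0.69  1.23 -0.82  2.03 -0.93  0.26  1.01] f [ 0.4 -0.9 -2.1] w 48.3
[[ 0.113  0.982  0.151]
 [ 0.545 -0.188  0.817]
 [ 0.831 -0.01  -0.556]] tilt 56.2
```

move_arm:
  plan:
    - [[0, 0, -7], [3, -0.6, 0], 0.3]
    - [[0, 0, -3], [0, 0, 0], 0.3]
    - [[0, 0, 0], [0, 0, 0], 0.3]
    - [[0, 0, 0], [0, 0, 0], 0.3]

```text
clock: 17.82
eef_pos: [547.1, 180.6, 35.4]
tool_rot: [-3.133, -1.036, 1.38]
force: [-0.5, 0.4, -2.5]
width: 48.0
gripper_force: 62.9
```

move_arm:
  plan:
    - [[0, 0, -2], [0, 0, 0], 0.3]
    - [[0, 0, -2], [0, 0, 0], 0.3]
    - [[0, 0, 0], [0, 0, 0], 0.3]

```text
clock: 18.2
eef_pos: [546.9, 180.1, 30.4]
tool_rot: [-3.13, -1.037, 1.376]
force: [-0.2, -0.1, -2.0]
width: 48.0
gripper_force: 62.9
```

move_arm:
  plan:
    - [[0, 0, -1.5], [0, 0, 0], 0.3]
    - [[0, 0, 0], [0, 0, 0], 0.3]

```text
clock: 18.45
eef_pos: [547.0, 180.1, 29.1]
tool_rot: [-3.13, -1.038, 1.376]
force: [-0.2, 0.3, -1.9]
width: 48.1
gripper_force: 63.0
```

move_arm:
  plan:
    - [[0, 0, -1.5], [0, 0, 0], 0.3]
    - [[0, 0, 0], [0, 0, 0], 0.3]

```text
clock: 18.7
eef_pos: [547.0, 180.4, 28.8]
tool_rot: [-3.131, -1.039, 1.378]
force: [-1.4, -4.0, 5.5]
width: 48.7
gripper_force: 63.7
```

move_arm:
  plan:
    - [[0, 0, 0], [0, 0, 0], 0.7]
    - [[0, 0, 10], [0, 0, 0], 1]
    - [[0, 0, 40], [0, 0, 0], 1]
    - [[0, -10, 50], [0, 0, 0], 1]
    - [[0, -20, 40], [-10, 2, 0], 1]
    - [[5, -40, 0], [-10, 2, 0], 1]
    - [[5, -40, 0], [-10, 2, 0], 1]
    - [[5, -40, 0], [-10, 2, 0], 1]
    - [[5, -40, 0], [-10, 2, 0], 1]
    - [[5, -40, 0], [-9, 1.8, 0], 1]

```text
clock: 19.95
eef_pos: [572.0, -47.4, 163.8]
tool_rot: [-3.127, -0.001, 1.377]
force: [0.1, 0.3, -0.5]
width: 85.6
gripper_force: 0.0
```

move_arm:
  plan:
    - [[0, -20, -20], [-9.8, 2, 0], 1]
    - [[0, -20, -20], [-9.8, 2, 0], 1]
    - [[0, -10, -20], [-9.8, 2, 0], 1]
    - [[0, -8, -20], [-9.8, 2, 0], 1]
    - [[0, 0, -15], [0, 0, 7], 1]
    - [[0, 0, 0], [0, 0, 0], 1]
    - [[0, 0, 0], [0, 0, 0], 1]

```text
clock: 20.82
eef_pos: [572.4, -106.0, 68.3]
tool_rot: [-3.123, 0.692, 1.495]
force: [0.2, -0.8, 1.0]
width: 85.4
gripper_force: 0.0
```

```bash
python3 st.py; python3 look.py w7 |tail -n +5|head -3; python3 - <<'E'
import cv2,numpy as np
from cell import cams
a=cv2.imread("pics/w7.png");b=cams.get_image("side")[90:290,130:380];b=cv2.resize(b,(480,384))
cv2.imwrite("pics/c7.png",cv2.resize(np.hstack([a,b]),None,fx=.8,fy=.8))
E
```

```text
20.825 [ 572.4 -106.    68.3] q [-0.58  1.    0.58  1.8   0.28  0.67 -0.51] f [ 0.2 -0.8  1. ] w 85.4
[[ 0.059  0.996 -0.067]
 [ 0.768 -0.088 -0.635]
 [-0.638 -0.014 -0.77 ]] tilt 39.7
[270. 171.] 5467 [ 579.4 -101.8   19. ] [(np.float64(65.0), np.float64(78.5)), (np.float64(46.0), np.float64(-8.6)), (np.float64(67.0), np.float64(-87.7)), (np.float64(62.0), np.float64(170.3))]
[ 50. 249.] 1844 [ 369.8 -206.    19. ] [(np.float64(110.0), np.float64(46.2)), (np.float64(68.0), np.float64(-43.3)), (np.float64(134.0), np.float64(-123.1)), (np.float64(96.0), np.float64(123.4))]
[194. 326.] 1983 [ 403.9 -596.9   19. ] [(np.float64(125.0), np.float64(-1.9)), (np.float64(1235.0), np.float64(-97.8)), (np.float64(430.0), np.float64(-173.9)), (np.float64(1358.0), np.float64(69.7))]
```

View pics/c7.png

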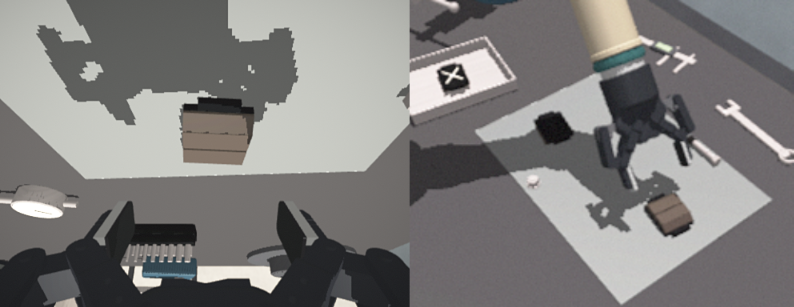

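The wrist half shows the third pad square to the tool, with its slot centre at full-size pixel (268,187). The side half shows the crossed pad flat in the tray with the cross up, and the second pad back up on the mat.

move_arm:
  plan:
    - [[3, -12, -10], [1, 0, 0], 1]
    - [[2, -9, -20], [0, 0, 0], 1]
    - [[0, 0, -20], [0, 0, 0], 1]
    - [[0, 0, -8], [0, 0, 0], 1]
    - [[0, 0, 0], [0, 0, 0], 0.9]
    - [[0, 0, 0], [0, 0, 0], 0.3]
    - [[0, 0, 0], [0, 0, 0], 0.3]
    - [[0, 0, 0], [0, 0, 0], 0.3]
    - [[0, 0, 0], [0, 0, 0], 0.3]

```text
clock: 22.1
eef_pos: [577.6, -126.4, 9.9]
tool_rot: [-3.12, 0.675, 1.5]
force: [-0.4, 3.2, 5.7]
width: 48.6
gripper_force: 61.3
```

```bash
python3 st.py
```

```text
22.1 [ 577.6 -126.4    9.9] q [-0.53  1.09  0.56  1.79  0.28  0.57 -0.52] f [-0.4  3.2  5.7] w 48.6
[[ 0.056  0.996 -0.066]
 [ 0.779 -0.084 -0.622]
 [-0.625 -0.017 -0.78 ]] tilt 38.7
```

move_arm:
  plan:
    - [[0, 0, 30], [0, 0, 0], 0.3]
    - [[0, 18, 27], [0, 0, -9.5], 0.3]
    - [[0, 21, 0], [0, 0, -9.5], 0.3]
    - [[0, 21, 0], [9, -3.95, 0], 0.3]
    - [[0, 21, 0], [9, -3.95, 0], 0.3]
    - [[0, 21, 0], [9, -3.95, 0], 0.3]
    - [[-1, 21, 0], [9, -3.95, 0], 0.3]
    - [[-1, 21, 0], [9, -3.95, 0], 0.3]
    - [[-1, 21, 0], [9, -3.95, 0], 0.3]
    - [[-1, 21, 0], [9, -3.95, 0], 0.3]

```text
clock: 23.35
eef_pos: [572.7, 58.9, 66.8]
tool_rot: [-3.134, -0.528, 1.169]
force: [-0.1, 0.1, -5.4]
width: 48.4
gripper_force: 61.7
```

move_arm:
  plan:
    - [[0, 0, 0], [9, -3.95, 0], 0.3]
    - [[0, 0, 0], [9, -3.95, 0], 0.3]
    - [[0, 0, -8], [7, -3, 0], 0.3]
    - [[0, 0, -8], [4, -1.8, 0], 0.3]
    - [[0, 0, -7], [3, -1.2, 0], 0.3]
    - [[0, 0, 0], [2, -0.9, 0], 0.3]
    - [[0, 0, 0], [0, 0, 0], 0.3]

```text
clock: 24.22
eef_pos: [570.0, 60.4, 38.6]
tool_rot: [-3.121, -1.076, 1.168]
force: [-0.7, -0.2, -2.0]
width: 48.7
gripper_force: 62.0
```

```bash
python3 st.py
```

```text
24.225 [570.   60.4  38.6] q [ 0.95  1.32 -0.85  2.   -0.84  0.31  1.01] f [-0.7 -0.2 -2. ] w 48.7
[[ 0.186  0.927  0.326]
 [ 0.437 -0.376  0.817]
 [ 0.88  -0.01  -0.475]] tilt 61.7
```

move_arm:
  plan:
    - [[0, 0, -5], [-2, 0.9, 0], 0.3]
    - [[0, 0, -2], [0, 0, 0], 0.3]
    - [[0, 0, 0], [0, 0, 0], 0.3]
    - [[0, 0, 0], [0, 0, 0], 0.3]

```text
clock: 24.72
eef_pos: [570.2, 61.2, 32.7]
tool_rot: [-3.123, -1.038, 1.171]
force: [-0.5, -0.9, -1.0]
width: 48.7
gripper_force: 61.9
```

move_arm:
  plan:
    - [[0, 0, -1.5], [0, 0, 0], 0.3]
    - [[0, 0, -1], [0, 0, 0], 0.3]
    - [[0, 0, 0], [0, 0, 0], 0.3]

```text
clock: 25.1
eef_pos: [570.3, 61.2, 30.6]
tool_rot: [-3.122, -1.04, 1.17]
force: [-0.6, -1.3, 0.6]
width: 48.7
gripper_force: 62.2
```

move_arm:
  plan:
    - [[0, 0, -1], [0, 0, 0], 0.3]
    - [[0, 0, 0], [0, 0, 0], 0.3]
    - [[0, 0, 0], [0, 0, 0], 0.7]
    - [[0, 0, 10], [0, 0, 0], 1]
    - [[0, 0, 40], [0, 0, 0], 1]
    - [[0, -10, 50], [0, 0, 0], 1]
    - [[0, -10, 50], [-9, 4, 0], 1]
    - [[0, -10, 40], [-9, 4, 0], 1]
    - [[0, -30, 20], [-9, 4, 0], 1]
    - [[0, -40, 0], [-9, 4, 0], 1]

```text
clock: 26.35
eef_pos: [570.6, -37.0, 234.6]
tool_rot: [-3.113, -0.37, 1.167]
force: [0.7, 0.5, -1.2]
width: 85.5
gripper_force: 0.0
```

```bash
python3 st.py; python3 - <<'E'
import cv2,numpy as np
from cell import cams
b=cams.get_image("side")[70:290,80:380];a=cams.get_image("scene")[150:310,160:470]
cv2.imwrite("pics/c8.png",np.hstack([cv2.resize(b,(400,300)),cv2.resize(a,(400,300))]))
E
```

```text
26.35 [570.6 -37.  234.6] q [ 0.38  0.52 -0.21  1.81 -0.37  0.81  0.06] f [ 0.7  0.5 -1.2] w 85.5
[[ 0.367  0.923  0.116]
 [ 0.857 -0.384  0.344]
 [ 0.362 -0.026 -0.932]] tilt 21.3
```

View pics/c8.png

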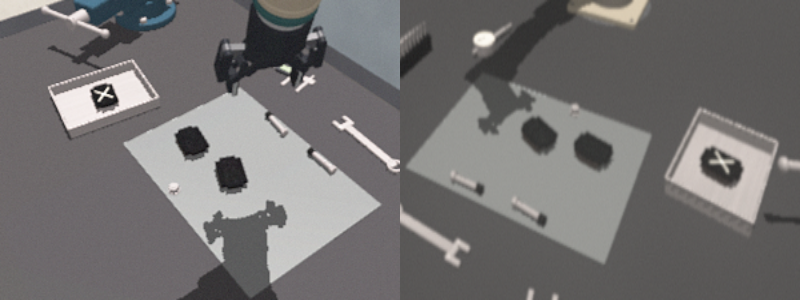

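Both views show two plain backs flat on the mat (left half: (192,142) and (231,173)) and the crossed pad flat in the tray, cross up, at (104,97). The bolts, nut and indicator look to be where they were, and the arm is clear.

```bash
python3 -c "
from cell import ctrl;print(ctrl.finish_job())"
```

```text
the job is handed in; nothing more can be done
None
```

I handed the job in: the last pictures show all three pads turned back up, the crossed one flat in the tray with its cross up and the two plain ones on the mat; no verdict came back.

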